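# Seat the hold-down plate of the autosampler vial block

## Robot

A 6-joint arm with a two-finger parallel gripper is mounted at the origin on a cart in front of the work surface, level with it; the furniture and walls round the work are solid. World frame = base frame: x ahead of the robot, y to its left, z up, the work surface at z = 0. Lengths are in m, angles in rad, forces in N, time in s.
With the tool pointing down it reaches from about 0.15 to 0.775 m from the base axis. Payload 6.1 kg.
Tool frame: the origin (TCP) lies at the very end of the fingers, on their centre line; the grasp point (between the pads) lies 19 mm behind it; y points along the fingers, x is the direction in which the jaws open and shut, and the axes are right-handed (so a half turn about y gives the same grasp; the last joint's range is limited). The gripper opens to 85 mm and grips with 20 to 120 N. Pads are 22 mm wide; open, the fingers measure 114 mm over their backs; the gripper's body (76 mm by 85 mm) begins 54 mm behind the grasp point. The pads swing forward as they close: fully open they stand 13 mm farther back than shut.
Start: joints at [1.158, 0.126, -0.04, 1.405, 0, 1.571], TCP at [0.211, 0.481, 0.231] pointing down, gripper open.
Joint ranges: [-2.72, 2.72], [-0.95, 1.95], [-1.27, 1.35], [-1.78, 2.02], [-1.46, 1.47], [-3.14, 3.14]. Speed limits (rad/s): [2.39, 2.39, 3.01, 3.14, 3.14, 3.14].

## Interface

Orientations are given as a unit quaternion [w, x, y, z].
In Python, from cell import r, vision, finder gives the robot as it stands.
- The arm moves only by the tool arm_command, never from a script. Its argument "targets" is text: rows parted by semicolons, each of 5 numbers parted by spaces: the shift along the tool's x, y, z in m, then the turn about the tool's y in degrees, then the finger opening in m, from 0 to 0.0854. A call has 1 to 20 rows; each row is the pose to reach, as a shift and turn from the pose commanded when the call began, along the tool's axes at that moment; what a row does not reach only later rows make up. A row lasts 1/8 s, in which the tool goes at most 62.5 mm and 10.7 degrees, less where a joint would pass 70% of its speed; a pose out of reach is approached as far as the arm can. A call with a gripper value outside its range is refused whole. The fingers move at their own pace and stop on an object; "newtons" is the grip in N (left out, the last holds). Time passes only in rows, so rows that repeat a pose let the fingers close. It gives the time, the measured TCP pose, the force and the opening at its end, in the units of the state.
- r.get_state(): the state, without advancing time (a new reading comes with each control period).
- vision.camera(name): name is "scene" or "top"; returns a dict with "pixels" (400x640x3 uint8, red, green, blue), "camera_matrix" (3x3 intrinsics, pixels), "T" (4x4, takes a point from camera to world coordinates). Camera axes: x right, y up, looking along -z (the intrinsics and any distortion apply to the point x, -y, -z); pixel columns grow to the right and rows downward; lengths in m; the calibration is good to about 2 mm. A picture is of the moment at which its call begins. There is no depth.
- r.close_job(): hands the job in, once; it reports no verdict.
Trained networks look in the newest picture that a camera, given by its name, has taken for a name from the list of things; names that differ only in an ending like _2 or _b are one class to them, and where a whole thing is asked for, a point or a joint stands for the part that bears it (a point fixed in the world has none). Each returns a list of dicts, best first, with "score" (0 to 1); they miss things now and then, are a little off and sometimes report something else, mostly with a low value. They report only what shows in the picture. A call takes as long as a camera call.
- finder.regions_of(target, camera): "pixels" (400x640 bool, what is visible of it) and "xy" ([column, row] in pixels, amid what is visible of it).
The state is a dict: "time_s": time; "joint_pos": joint angles; "joint_velocities": joint speeds; "tau": joint torques, N m; "tool_pos": TCP position; "orientation": TCP orientation; "force": force on the tool from outside, world axes, zero at the start; "ft_torque": the same for the moment, N m; "grip_width": finger opening in m.
Only numpy, scipy, OpenCV 4.12 (cv2) and the standard library are available. Lean on these libraries where they do the work, as an engineer would, in place of code of your own. Each camera call takes 0.05 s, during which the arm holds its last target. There are 200 camera calls.

## Task

The steel hold-down plate of the vial block lies askew on top of its two locating pins. Nudge it sideways with the fingertips, without lifting it off the block, until its two holes drop over the pins and it sits flat on the block; then push the swing arm at the far side round over the plate as far as it goes, so that it keeps the plate down. Leave the plate seated, and leave the things round about where they are.

Things in the scene. Friction and masses are not known exactly. Their poses are not given: they have to be found in the camera images.
- vial_block: Aluminium vial block, 104 mm (its x) by 148 mm (its y), fixed in place; four windows with amber vials in its near face. Flat top face 45 mm above the surface. Origin: centre of its underside, on the surface; x points away from the robot to the keeper's side, y to the left, z up.
- pin_right (a point): Tip of the block's right pin, at x = +26, y = -60, z = 53 mm in the block's frame; goes into the round hole. Both pins: bullet-nosed steel, 8 mm high above the block's top face, 8 mm thick for the first 3.5 mm, then tapering to a flat tip 4.4 mm across.
- pin_left (a point): Tip of the block's left pin, like the right one, at x = +26, y = +60, z = 53 mm in the block's frame; goes into the slot.
- hold_down_plate: Loose steel plate, 112 mm (its x) by 156 mm (its y), 6 mm thick, about 0.3 kg; 1 to 4 N at an edge slide it. Origin: centre of its underside; axes as the block's when seated. It starts propped up by the pins, sloping about 6 degrees down to the robot, 14 to 21 mm too near the robot, up to 14 mm too far left or right and turned up to 5 degrees.
- plate_centre (a point): Centre of the plate, half-way through its thickness. Seated, it is straight above the block's origin, 48 mm above the surface, and the plate overhangs the block by 4 mm all round.
- hole_right (a point): Centre of the plate's round hole, 10.5 mm across, at its underside: x = +26, y = -60 mm in the plate's frame. (Eight 8 mm needle holes in two rows nearer the robot belong to no pin.)
- slot_left (a point): Centre of the plate's slot, 10.5 mm (x) by 15.5 mm (y), at its underside: x = +26, y = +60 mm in the plate's frame.
- keeper (a joint): Keeper: steel swing arm beyond the plate. Radians: 0 = arm points to the block's -y (right), along the plate's far edge; grows clockwise seen from above; at its stop, 1.57, it points to the block's -x (to the robot), over the plate. Starts at -0.35 to 0.05, turns stiffly (about 1 N at the tip), stays where left.
- keeper_hinge (a point): Point on the keeper's upright hinge axis, at x = +73, y = 0 mm in the block's frame, 58.5 mm above the surface (half the arm's height). The post below it, 24 mm thick, stops the plate 5 mm past its seated place.
- keeper_tip (a point): Centre line of the keeper's arm, 52 mm from the hinge axis, at half its height. The arm is 14 mm wide, 12 mm high and reaches 59 mm from the axis; underside 52.5 and top 64.5 mm above the surface: it passes 1.5 mm over the seated plate, but a plate still riding on the pins blocks it.
- amber_vial_a: standing amber glass vial with a screw cap, 27 mm across, 58 mm high, beside the block's near left corner; origin: centre of its underside
- amber_vial_b: a second vial of the same size (27 x 58 mm) next to the first; origin: centre of its underside
- bench_forceps: steel forceps lying flat in front of the block, 122 x 13 mm, 8 mm high; origin: centre of the underside
- cross_screwdriver: screwdriver lying to the right of the block, 165 mm long, 21 mm high; origin: centre of the underside

How it is judged:
By the outcome, as a careful person would: the job done as asked, in the order asked, and still so for the second after the job is handed in, with the robot touching nothing.
It also fails if it takes over 61 s, if anything falls off the work surface, if the arm or the gripper's body presses on something with over 40 N, if the wrist force passes 120 N, or if a joint passes its speed limit or range.

## Working session

There is one attempt and no reset: what is moved stays moved. The work goes in short steps, Python scripts to look and compute and a tool call to move; the robot and the scene stay as the last step left them, time stands still between calls to the robot, and variables do not carry over. Pictures are saved under pics/ and viewed, about 8 in all and at most 12, crops included, and the job is handed in when it is done.

Besides the shell and the picture viewer there is one more tool, called after "Call:" by a JSON object that holds its "op" and its "data", one argument or row to a line. arm_command: Moves the arm, as the interface text tells. Its arguments: {"type":"object","properties":{"targets":{"type":"string"},"newtons":{"type":"number"}},"required":["targets"]}

```bash
mkdir -p pics; ls
cat > h.py <<'E'
import numpy as np, cv2
from cell import r, vision, finder
def pic(cam, name=None):
    d=vision.camera(cam)
    if name: cv2.imwrite('pics/'+name+'.png', d['pixels'][:,:,::-1])
    return d
def proj(d,P):
    T=np.linalg.inv(d['T']); p=np.atleast_2d(P)@T[:3,:3].T+T[:3,3]
    q=np.c_[p[:,0],-p[:,1],-p[:,2]]@np.array(d['camera_matrix']).T
    return q[:,:2]/q[:,2:]
def back(d,uv,z):
    uv=np.atleast_2d(uv).astype(float)
    v=np.c_[uv,np.ones(len(uv))]@np.linalg.inv(d['camera_matrix']).T
    v=np.c_[v[:,0],-v[:,1],-v[:,2]]@d['T'][:3,:3].T; o=d['T'][:3,3]
    return o+v*((z-o[2])/v[:,2])[:,None]
E
python3 - <<'E'
from h import *
np.set_printoptions(precision=4,suppress=True)
print(r.get_state())
for c in('scene','top'):
    d=pic(c,c+'0'); print(c,d['camera_matrix'],d['T'],[k for k in d])
    for n,z in(('vial_block',.03),('hold_down_plate',.05),('keeper',.0585),('amber_vial_a',.03),('bench_forceps',.004),('cross_screwdriver',.01)):
        for f in finder.regions_of(n,c)[:2]:
            print(n,round(f['score'],2),f['xy'],back(d,f['xy'],z)[0],f['pixels'].sum())
E
```

```text
pics
{'time_s': 0.0, 'joint_pos': array([ 1.158 ,  0.1264, -0.0406,  1.4054,  0.    ,  1.5708]), 'joint_velocities': array([-0.0002,  0.0011,  0.0001,  0.0012,  0.0004, -0.0004]), 'tau': array([ -0.0004, -43.5917,  35.2921,   0.0173,  -0.0001,  -0.    ]), 'tool_pos': array([0.2104, 0.4805, 0.2305]), 'orientation': array([-0.5915,  0.5922,  0.3864, -0.3874]), 'force': array([-0.9065, -0.3316,  0.0145]), 'ft_torque': array([-0.0298,  0.0839,  0.0017]), 'grip_width': 0.08516735245634226}
scene [[423.5094   0.     314.68  ]
 [  0.     423.5094 202.4771]
 [  0.       0.       1.    ]] [[-0.5953  0.5995 -0.535   0.0463]
 [-0.8034 -0.4518  0.3877  0.1951]
 [-0.0093  0.6606  0.7507  0.7137]
 [ 0.      0.      0.      1.    ]] ['pixels', 'camera_matrix', 'T']
vial_block 0.95 [309.1, 189.4] [ 0.5719 -0.1712  0.03  ] 589
hold_down_plate 0.79 [332.1, 208.3] [ 0.4848 -0.1669  0.05  ] 3411
keeper 0.64 [311.2, 178.1] [ 0.5744 -0.1793  0.0585] 211
amber_vial_a 0.82 [329.1, 291.1] [ 0.3456 -0.0514  0.03  ] 353
amber_vial_a 0.54 [322.7, 266.4] [ 0.3945 -0.074   0.03  ] 365
bench_forceps 0.52 [366.1, 2
[... 183 characters left out ...]
       1.    ]] [[ 0.029   0.9881 -0.1513  0.3849]
 [-0.9996  0.029  -0.002  -0.1687]
 [ 0.0024  0.1513  0.9885  0.9007]
 [ 0.      0.      0.      1.    ]] ['pixels', 'camera_matrix', 'T']
vial_block 0.17 [314.1, 214.9] [ 0.4839 -0.1658  0.03  ] 5456
hold_down_plate 0.79 [313.0, 215.2] [ 0.481  -0.1639  0.05  ] 5562
hold_down_plate 0.44 [317.8, 174.0] [ 0.5553 -0.1703  0.05  ] 1173
keeper 0.91 [325.2, 164.1] [ 0.5719 -0.1829  0.0585] 352
amber_vial_a 0.71 [248.7, 288.3] [ 0.3502 -0.0542  0.03  ] 237
amber_vial_a 0.67 [262.5, 261.5] [ 0.3978 -0.0764  0.03  ] 227
bench_forceps 0.7 [318.1, 177.2] [ 0.5584 -0.1711  0.004 ] 1304
cross_screwdriver 0.72 [312.5, 290.8] [ 0.3484 -0.1669  0.01  ] 707
```

Run:
```python
import cv2,numpy as np
a=cv2.imread('pics/top0.png')[130:320,215:425]; b=cv2.imread('pics/scene0.png')[150:310,250:430]
cv2.imwrite('pics/tc.png',cv2.resize(a,(800,None) if 0 else (663,600),interpolation=cv2.INTER_CUBIC)); 
cv2.imwrite('pics/sc.png',cv2.resize(b,(675,600),interpolation=cv2.INTER_CUBIC))
```

```text
(no output)
```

View pics/tc.png

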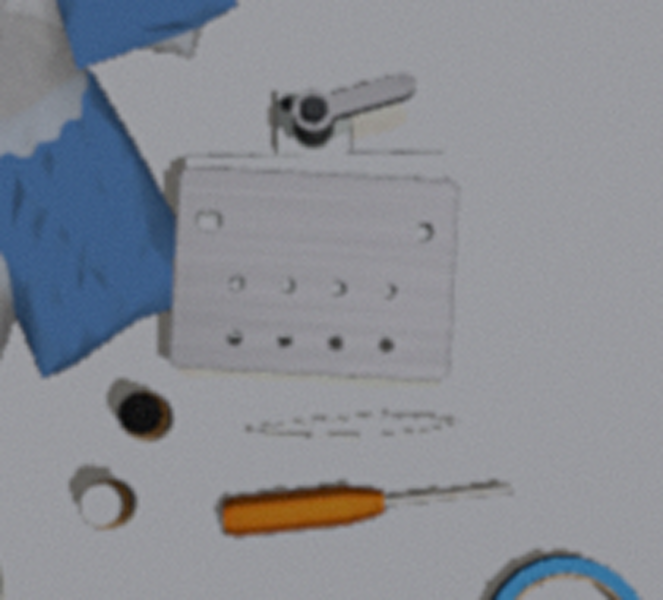

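View pics/sc.png

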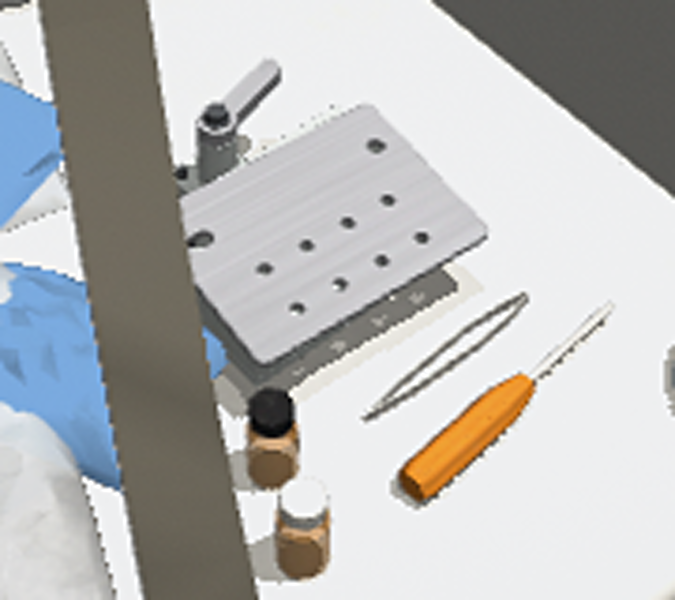

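```bash
cat > fit.py <<'E'
from h import *
from scipy.optimize import least_squares
def tf(p,P,pitch=0,z0=0):   # p=(x,y,yaw) ; pitch about y (far edge up)
    c,s=np.cos(p[2]),np.sin(p[2]); P=np.atleast_2d(P).astype(float)
    x=P[:,0]*np.cos(pitch)-P[:,2]*np.sin(pitch); z=P[:,0]*np.sin(pitch)+P[:,2]*np.cos(pitch)+z0
    return np.c_[p[0]+c*x-s*P[:,1],p[1]+s*x+c*P[:,1],z]
E
python3 - <<'E'
from fit import *
np.set_printoptions(precision=4,suppress=True)
d=pic('top'); s=663/210; cr=lambda a:np.array(a)/s+[215,130]
# plate: seen features (top surface holes, corners)
P=np.array([[26,-60,6],[26,60,6],[56,78,6],[56,-78,6],[-56,-78,6],[-56,78,6]])/1e3
uv=cr([[425,232],[208,220],[185,168],[457,182],[447,380],[172,366]])
th=np.radians(5.9)
q=least_squares(lambda p:(proj(d,tf(p,P,th,.0475+0.0))-uv).ravel(),[.48,-.17,0]);print('plate',q.x,np.degrees(q.x[2]),q.fun.round(1))
uvb=cr([[187,156],[443,152],[313,108]])
B=np.array([[52,74,45],[52,-74,45],[73,0,66]])/1e3
qb=least_squares(lambda p:(proj(d,tf(p,B))-uvb).ravel(),[.5,-.17,0]);print('block',qb.x,np.degrees(qb.x[2]),qb.fun.round(1))
h=tf(q.x,P[:2],th,.0475); pins=tf(qb.x,[[.026,-.06,.053],[.026,.06,.053]]);print(h,pins)
c,s_=np.cos(qb.x[2]),np.sin(qb.x[2]);R=np.array([[c,s_],[-s_,c]])
print('needed in block frame',(pins-h)[:,:2]@R.T)
k=finder.regions_of('keeper','top')[0]; 
im=cv2.cvtColor(d['pixels'],cv2.COLOR_RGB2BGR);x0,y0,f=225,140,5
im=cv2.resize(im[y0:y0+115,x0:x0+150],None,fx=f,fy=f,interpolation=cv2.INTER_CUBIC)
im=cv2.convertScaleAbs(im,alpha=1.5,beta=-60)
def dr(W,col):
    for u in proj(d,W): cv2.circle(im,tuple(int(v) for v in ((u-[x0,y0]+.5)*f)),3,col,-1)
E_=np.array([[x,y,45] for x in(52,) for y in np.linspace(-74,74,9)])/1e3
dr(tf(qb.x,E_),(0,0,255));dr(pins,(0,0,255));dr(tf(qb.x,[[.073,0,.066]]),(0,255,0));dr(tf(q.x,P,th,.0475),(255,0,0))
cv2.imwrite('pics/o.png',im)
E
```

```text
plate [ 0.4789 -0.167  -0.0243] -1.3897178242436508 [-0.1  0.1  0.6  0.3 -1.4 -0.7  0.9 -0.5  0.9  0.5 -0.9  0.2]
block [ 0.4959 -0.1673  0.0464] 2.660233587207316 [-0.8 -0.2  0.5 -0.3  0.3  0.4]
[[ 0.5027 -0.2276  0.0561]
 [ 0.5056 -0.1077  0.0561]] [[ 0.5246 -0.226   0.053 ]
 [ 0.5191 -0.1062  0.053 ]]
needed in block frame [[0.022  0.0006]
 [0.0135 0.0009]]
```

View pics/o.png

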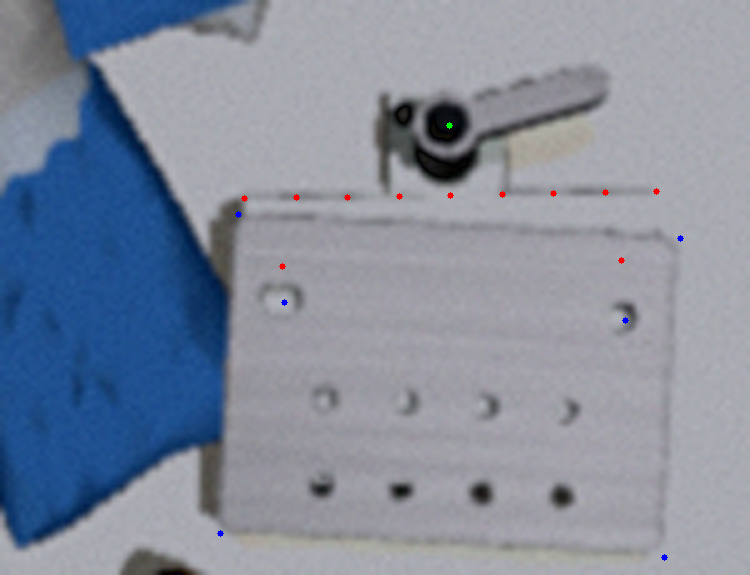

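View pics/scene0.png

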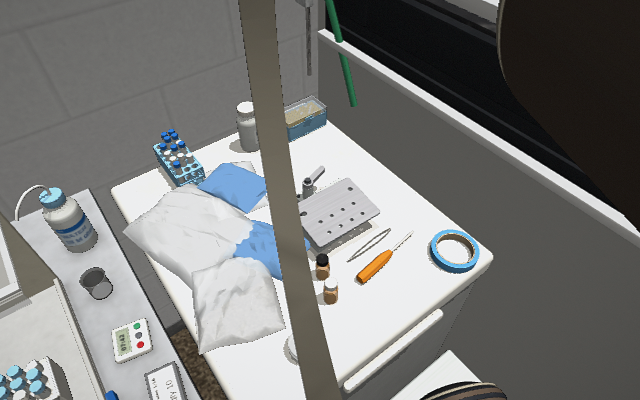

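Run:
```python
from fit import *
from scipy.spatial.transform import Rotation as R
np.set_printoptions(precision=4,suppress=True)
s=r.get_state();w=s['orientation'];M=R.from_quat([*w[1:],w[0]]).as_matrix();print(M)
p=[.4959,-.1673,.0464]
t=tf(p,[[-.105,0,.15],[-.105,0,.024],[-.067,0,.024]])
print(t,(t-s['tool_pos'])@M)
```

```text
[[ 0.4012  0.     -0.916 ]
 [ 0.916   0.      0.4012]
 [ 0.     -1.     -0.    ]]
[[ 0.391  -0.1722  0.15  ]
 [ 0.391  -0.1722  0.024 ]
 [ 0.429  -0.1704  0.024 ]] [[-0.5258  0.0813 -0.4273]
 [-0.5258  0.2073 -0.4273]
 [-0.509   0.2073 -0.4613]]
```

View pics/top0.png

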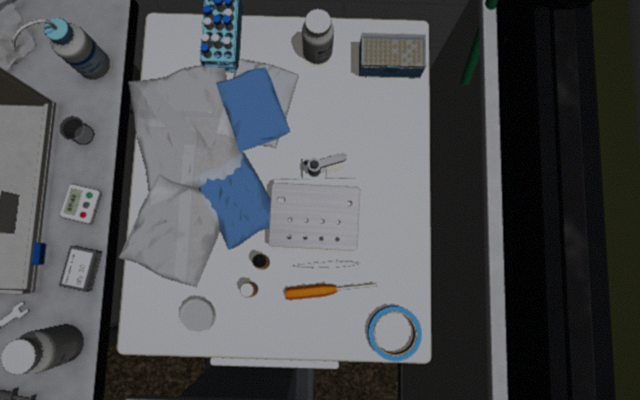

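Call:
{"op": "arm_command", "data": {
  "targets": "-0.033 0 -0.027 9.6 0.08; -0.066 0 -0.054 19.2 0.08; -0.099 0 -0.080 28.8 0.08; -0.132 0 -0.107 38.4 0.08; -0.165 0 -0.134 48 0.08; -0.197 0 -0.160 57.6 0.08; -0.230 0 -0.187 67.2 0.08; -0.263 0 -0.214 76.8 0.08; -0.296 0 -0.240 86.4 0.08; -0.329 0 -0.267 96 0.08; -0.362 0 -0.294 105.6 0.08; -0.395 0 -0.321 115.2 0.08; -0.427 0 -0.347 124.8 0.08; -0.460 0 -0.374 134.4 0.08; -0.493 0 -0.401 144 0.08; -0.526 0 -0.427 153.7 0.08; -0.526 0 -0.427 153.7 0.08; -0.526 0.08 -0.427 153.7 0.08; -0.526 0.11 -0.427 153.7 0.08; -0.526 0.11 -0.427 153.7 0.08"
}}

```text
time_s: 3.3
tool_pos: [0.3879, -0.1705, 0.1185]
orientation: [-0.511, 0.513, -0.49, 0.486]
force: [-0.6, -0.0, 0.2]
grip_width: 0.0799
```

```bash
cat > st.py <<'E'
from fit import *
from scipy.spatial.transform import Rotation as R
np.set_printoptions(precision=4,suppress=True)
def st():
    s=r.get_state();w=s['orientation'];M=R.from_quat([*w[1:],w[0]]).as_matrix()
    print('t',round(s['time_s'],2),'pos',s['tool_pos'],'x',M[:,0],'z',M[:,2],'F',s['force'],'q',s['joint_pos'],'w',s['grip_width'])
    return s,M
BL=np.array([.4959,-.1673,.0464])
def goal(pts):
    s,M=st(); print('block-frame tcp',(s['tool_pos'][:2]-BL[:2])@np.array([[np.cos(BL[2]),-np.sin(BL[2])],[np.sin(BL[2]),np.cos(BL[2])]]))
    print((tf(BL,pts)-s['tool_pos'])@M)
E
python3 - <<'E'
from st import *
goal([[-.105,0,.024],[-.067,0,.024]])
d=pic('scene','s1')
cv2.imwrite('pics/s1c.png',cv2.resize(d['pixels'][100:330,200:500,::-1],(780,598)))
E
```

```text
t 3.3 pos [ 0.3879 -0.1705  0.1185] x [ 0.0476 -0.9989 -0.0033] z [ 0.9988  0.0476 -0.0062] F [-0.5763 -0.0472  0.1948] q [-0.4142 -0.033  -0.4555  1.1553  0.0002  2.6798] w 0.07985144940159329
block-frame tcp [-0.108   0.0018]
[[0.0021 0.0945 0.0036]
 [0.0022 0.0943 0.0416]]
```

View pics/s1c.png

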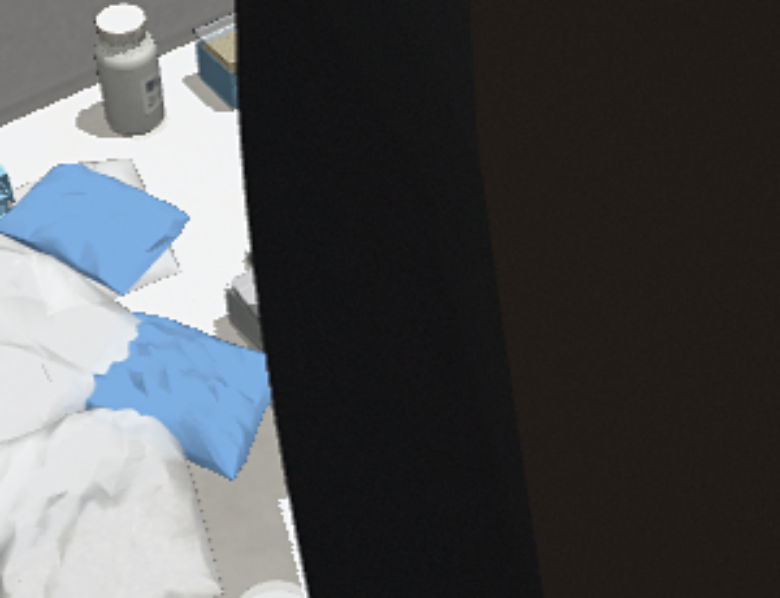

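Call:
{"op": "arm_command", "data": {
  "targets": "0.002 0.05 0.003 0 0.08; 0.002 0.094 0.003 0 0.08; 0.002 0.094 0.003 0 0.08; 0.002 0.094 0.008 0 0.08; 0.002 0.094 0.013 0 0.08; 0.002 0.094 0.017 0 0.08; 0.002 0.094 0.02 0 0.08; 0.002 0.094 0.023 0 0.08; 0.002 0.094 0.026 0 0.08; 0.002 0.094 0.029 0 0.08; 0.002 0.094 0.032 0 0.08; 0.002 0.094 0.032 0 0.08"
}}

```text
time_s: 4.85
tool_pos: [0.4232, -0.1727, 0.0273]
orientation: [0.512, -0.511, 0.488, -0.488]
force: [-0.5, 0.7, -0.1]
grip_width: 0.0803
```

Run:
```python
from st import *
goal([[-.067,0,.024]])
d=pic('top','t2'); f=5
cv2.imwrite('pics/t2c.png',cv2.resize(d['pixels'][140:255,225:375,::-1],None,fx=f,fy=f,interpolation=cv2.INTER_CUBIC))
```

```text
t 4.85 pos [ 0.4232 -0.1727  0.0273] x [ 0.0463 -0.9989 -0.0001] z [0.9989 0.0463 0.0005] F [-0.4924  0.6861 -0.1287] q [-0.3877  0.0857 -0.5453  0.9394  0.0003  2.7075] w 0.08030534408381208
block-frame tcp [-0.0728 -0.0021]
[[-0.0021  0.0033  0.0058]]
```

View pics/t2c.png

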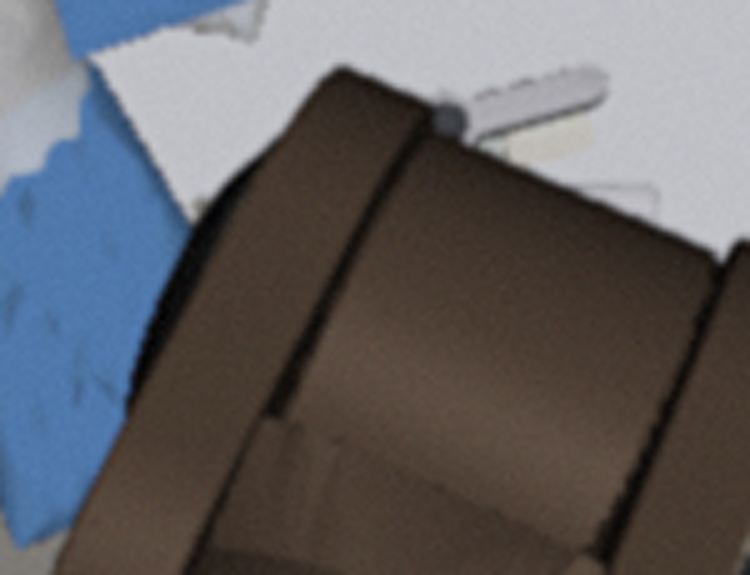

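Call:
{"op": "arm_command", "data": {
  "targets": "0 0 0.001 0 0.08; 0 0 0.002 0 0.08; 0 0 0.003 0 0.08"
}}

```text
time_s: 5.28
tool_pos: [0.4258, -0.1726, 0.0273]
orientation: [-0.511, 0.511, -0.488, 0.488]
force: [0.4, -0.1, 0.1]
grip_width: 0.08
```

Call:
{"op": "arm_command", "data": {
  "targets": "0 0 0.001 0 0.08; 0 0 0.002 0 0.08"
}}

```text
time_s: 5.52
tool_pos: [0.4278, -0.1725, 0.0273]
orientation: [-0.511, 0.511, -0.488, 0.488]
force: [-1.1, -0.1, -0.6]
grip_width: 0.0797
```

Call:
{"op": "arm_command", "data": {
  "targets": "0 0 -0.02 0 0.08; 0 -0.03 -0.03 0 0.08; 0 -0.09 -0.03 0 0.08; -0.04 -0.14 -0.03 0 0.08; -0.09 -0.14 -0.03 0 0.08; -0.14 -0.14 -0.03 0 0.08; -0.19 -0.14 -0.03 0 0.08; -0.24 -0.14 -0.03 0 0.08; -0.28 -0.14 -0.03 0 0.08; -0.30 -0.14 -0.03 0 0.08; -0.30 -0.14 -0.03 0 0.08"
}}

```text
time_s: 6.9
tool_pos: [0.3916, 0.0576, 0.1672]
orientation: [0.538, -0.517, 0.484, -0.458]
force: [-0.3, 0.9, -0.2]
grip_width: 0.0801
```

Run:
```python
from st import *
goal([[-.105,0,.024]])
d=pic('top','t3'); f=5
cv2.imwrite('pics/t3c.png',cv2.resize(cv2.convertScaleAbs(d['pixels'][140:255,225:375,::-1],alpha=1.5,beta=-60),None,fx=f,fy=f,interpolation=cv2.INTER_CUBIC))
```

```text
t 6.9 pos [0.3916 0.0576 0.1672] x [ 0.1116 -0.9926 -0.0469] z [ 0.9937  0.1118 -0.0019] F [-0.2729  0.8737 -0.1615] q [ 0.1109 -0.1091 -0.4177  1.2641  0.0469  3.1405] w 0.08014328494614473
block-frame tcp [-0.0937  0.2295]
[[ 0.2347  0.1324 -0.026 ]]
```

View pics/t3c.png

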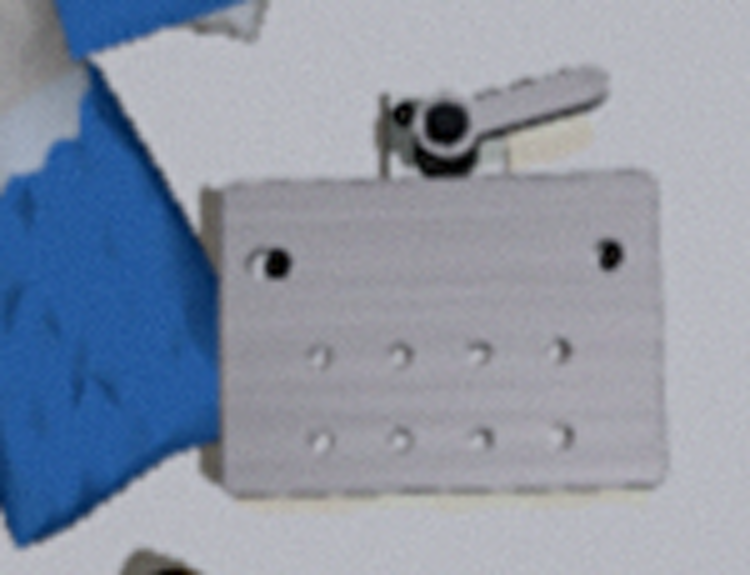

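Run:
```python
from st import *
d=pic('top'); s=pic('scene','s3'); s0=cv2.imread('pics/s3.png')
C=cv2.INTER_CUBIC
a=d['pixels'][183:203,270:290,::-1]; b=d['pixels'][180:200,337:357,::-1]
t=np.hstack([cv2.resize(x,(300,300),interpolation=C) for x in(a,b)])
sc=cv2.resize(s0[160:260,285:385],(300,300),interpolation=C)
P=np.hstack([t,np.zeros((300,200,3),np.uint8)]); 
big=cv2.resize(s0[165:255,270:410],(467,300),interpolation=C)
low=np.zeros((300,800,3),np.uint8); low[:,:467]=big; low[:,500:]=cv2.resize(s0,(300,300))
cv2.imwrite('pics/m.png',np.vstack([P,low]))
for c in('top','scene'):
    for f in finder.regions_of('hold_down_plate',c)[:1]:
        m=f['pixels'].astype(np.uint8);k=max(cv2.findContours(m,0,1)[0],key=cv2.contourArea);print(c,f['score'],m.sum(),cv2.minAreaRect(k))
```

```text
top 0.96 5662 ((312.6515808105469, 206.7591552734375), (64.7933578491211, 90.65281677246094), 88.49256896972656)
scene 0.93 3250 ((329.0810546875, 205.51351928710938), (49.0565071105957, 77.42092895507812), 54.46232223510742)
```

View pics/m.png

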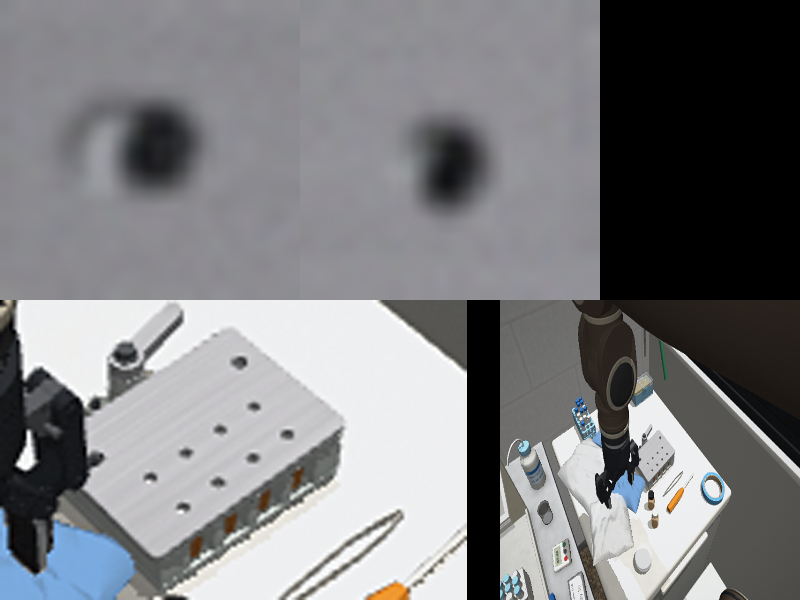

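Run:
```python
from st import *
for c in('top','scene'):
    d=pic(c); f=finder.regions_of('hold_down_plate',c)[0]; m=f['pixels']
    def poly(p,th,z0):
        P=np.array([[x,y,6] for x,y in((56,78),(56,-78),(-56,-78),(-56,78))])/1e3
        Q=np.array([[x,y,0] for x,y in((56,78),(56,-78),(-56,-78),(-56,78))])/1e3
        im=np.zeros((400,640),np.uint8); h=cv2.convexHull(proj(d,np.vstack([tf(p,P,th,z0),tf(p,Q,th,z0)])).astype(np.float32))
        cv2.fillConvexPoly(im,(h*16).round().astype(np.int32),1,shift=4); return im>0
    from scipy.optimize import minimize
    for nm,th,z0 in(('flat',0,.045),('tilt',.1,.0495),('half',.05,.0475)):
        def cost(v): 
            q=poly(BL+np.array(v)*[.001,.001,.01],th,z0); return 1-(q&m).sum()/(q|m).sum()
        o=min((minimize(cost,x0,method='Nelder-Mead',options=dict(initial_simplex=np.array(x0)+np.vstack([np.zeros(3),3*np.eye(3)]))) for x0 in([0,0,0],[-3,1,-2])),key=lambda o:o.fun)
        print(c,nm,o.x,round(o.fun,4),'seated-nominal cost',round(cost([0,0,0]),4))
```

```text
top flat [ 0.1442  4.243  -0.0009] 0.0536 seated-nominal cost 0.0994
top tilt [-0.8879  3.899  -1.3799] 0.0622 seated-nominal cost 0.104
top half [-0.2048  4.1544 -0.6113] 0.0612 seated-nominal cost 0.1011
scene flat [ 2.5445  0.9798 -0.0527] 0.0945 seated-nominal cost 0.1153
scene tilt [-5.7287  3.2906  4.2528] 0.1441 seated-nominal cost 0.1589
scene half [ 1.4036  2.4162 -0.3776] 0.1154 seated-nominal cost 0.1364
```

Call:
{"op": "arm_command", "data": {
  "targets": "0.04 0 0.01 0 0; 0.09 0 0.02 0 0; 0.14 0 0.04 0 0; 0.19 0 0.06 0 0; 0.24 0 0.08 0 0; 0.29 0 0.10 0 0; 0.32 0 0.108 0 0; 0.333 0 0.108 0 0; 0.333 0 0.108 0 0; 0.333 0 0.108 0 0"
}}

```text
time_s: 8.6
tool_pos: [0.536, -0.259, 0.1518]
orientation: [0.538, -0.517, 0.483, -0.458]
force: [-0.2, -0.1, 0.1]
grip_width: -0.0002
```

Run:
```python
from st import *
goal([[.010,-.035,.051],[.01,.035,.051]])
```

```text
t 8.6 pos [ 0.536  -0.259   0.1518] x [ 0.1138 -0.9924 -0.0473] z [ 0.9935  0.114  -0.0015] F [-0.2078 -0.1154  0.0653] q [-0.4694  0.2914 -0.0089  1.2979  0.0387  2.5575] w -0.00016692070312948758
block-frame tcp [ 0.0358 -0.0935]
[[-0.0553  0.1036 -0.0216]
 [-0.125   0.1069 -0.0169]]
```

Call:
{"op": "arm_command", "data": {
  "targets": "-0.03 0.03 -0.022 3.8 0; -0.055 0.06 -0.022 3.8 0; -0.055 0.085 -0.022 3.8 0; -0.055 0.093 -0.022 3.8 0; -0.055 0.095 -0.022 3.8 0; -0.055 0.095 -0.022 3.8 0"
}}

```text
time_s: 9.35
tool_pos: [0.5083, -0.2038, 0.0602]
orientation: [0.522, -0.501, 0.501, -0.475]
force: [-0.5, 0.5, -0.1]
grip_width: -0.0001
```

Call:
{"op": "arm_command", "data": {
  "targets": "0 0.001 0 0 0; 0 0.002 0 0 0; 0 0.003 0 0 0; 0 0.003 0 0 0"
}}

```text
time_s: 9.85
tool_pos: [0.5076, -0.2035, 0.0561]
orientation: [0.522, -0.501, 0.501, -0.475]
force: [0.3, 0.0, -0.3]
grip_width: -0.0004
```

Call:
{"op": "arm_command", "data": {
  "targets": "0 0.001 0 0 0; 0 0.002 0 0 0; 0 0.002 0 0 0"
}}

```text
time_s: 10.22
tool_pos: [0.5076, -0.2033, 0.0541]
orientation: [0.522, -0.501, 0.501, -0.475]
force: [-0.1, 0.7, 0.4]
grip_width: -0.0003
```

Call:
{"op": "arm_command", "data": {
  "targets": "0 0.001 0 0 0; 0 0.001 0 0 0; 0 0.001 0 0 0"
}}

```text
time_s: 10.6
tool_pos: [0.5077, -0.2033, 0.0532]
orientation: [0.522, -0.501, 0.501, -0.475]
force: [0.2, -1.8, 0.3]
grip_width: -0.0
```

Call:
{"op": "arm_command", "data": {
  "targets": "0 0.001 0 0 0; 0 0.001 0 0 0; 0 0.001 0 0 0"
}}

```text
time_s: 10.98
tool_pos: [0.5077, -0.2032, 0.0522]
orientation: [0.522, -0.501, 0.501, -0.475]
force: [-0.2, 0.1, 1.0]
grip_width: 0.0003
```

Call:
{"op": "arm_command", "data": {
  "targets": "0 0.001 0 0 0; 0 0.001 0 0 0; 0 0.001 0 0 0"
}}

```text
time_s: 11.35
tool_pos: [0.5077, -0.2032, 0.0513]
orientation: [0.522, -0.501, 0.501, -0.475]
force: [-0.2, -0.3, 1.0]
grip_width: 0.0001
```

Call:
{"op": "arm_command", "data": {
  "targets": "0 0.001 0 0 0; 0 0.001 0 0 0; 0 0.001 0 0 0"
}}

```text
time_s: 11.72
tool_pos: [0.5078, -0.2033, 0.0512]
orientation: [0.522, -0.501, 0.501, -0.475]
force: [-2.4, 1.7, 8.0]
grip_width: 0.0
```

Run:
```python
from st import *
goal([[.02,.035,.056]])
```

```text
t 11.72 pos [ 0.5078 -0.2033  0.0512] x [ 0.0469 -0.9978 -0.0463] z [ 0.9989  0.0471 -0.0039] F [-2.3822  1.6664  7.9618] q [-0.4024  0.2462 -0.2954  1.0529  0.04    2.6917] w 1.826586255233659e-05
block-frame tcp [ 0.0102 -0.0365]
[[-0.0716 -0.0015  0.0098]]
```

Call:
{"op": "arm_command", "data": {
  "targets": "0 -0.015 0 0 0; -0.035 -0.015 0.005 0 0; -0.071 -0.015 0.01 0 0; -0.071 -0.01 0.01 0 0; -0.071 -0.003 0.01 0 0; -0.071 0.001 0.01 0 0; -0.071 0.0025 0.01 0 0; -0.071 0.0025 0.01 0 0; -0.071 0.0025 0.01 0 0"
}}

```text
time_s: 12.85
tool_pos: [0.5141, -0.1324, 0.0512]
orientation: [0.521, -0.501, 0.501, -0.475]
force: [-1.5, -1.4, 4.4]
grip_width: -0.0001
```

Call:
{"op": "arm_command", "data": {
  "targets": "0 0.001 0 0 0; 0 0.001 0 0 0; 0 0.001 0 0 0"
}}

```text
time_s: 13.22
tool_pos: [0.5143, -0.1323, 0.0512]
orientation: [0.521, -0.501, 0.501, -0.475]
force: [-4.8, -1.4, 12.4]
grip_width: 0.0002
```

Call:
{"op": "arm_command", "data": {
  "targets": "0 0.001 0 0 0; 0 0.001 0 0 0; 0 0.001 0 0 0"
}}

```text
time_s: 13.6
tool_pos: [0.5144, -0.1324, 0.0511]
orientation: [0.522, -0.501, 0.501, -0.476]
force: [-7.5, -1.4, 17.2]
grip_width: -0.0004
```

Call:
{"op": "arm_command", "data": {
  "targets": "0 -0.02 0 0 0; 0 -0.06 0 0 0; 0 -0.06 0 0 0"
}}

```text
time_s: 13.98
tool_pos: [0.5167, -0.1351, 0.1117]
orientation: [0.523, -0.5, 0.499, -0.477]
force: [0.6, 0.9, 0.7]
grip_width: 0.0001
```

Run:
```python
from st import *
def P(a,o,r=.044): return [.073-r*np.sin(a)+o*np.cos(a), -r*np.cos(a)-o*np.sin(a), .0565]
A=P(-.24,.045)
pts=[[*A[:2],.105],A]+[P(a,.018+.004*max(a,0)/1.57) for a in np.arange(-.24,1.7,.1)]
goal(pts)
```

```text
t 13.97 pos [ 0.5167 -0.1351  0.1117] x [ 0.0468 -0.9979 -0.0453] z [0.9989 0.0468 0.0006] F [0.6375 0.9081 0.6715] q [-0.2797  0.1806 -0.239   1.1651  0.0431  2.8148] w 0.00014296640971921766
block-frame tcp [0.0223 0.0312]
[[0.0635 0.0039 0.1049]
 [0.0657 0.0524 0.1049]
 [0.0721 0.0521 0.0786]
 [0.0747 0.052  0.0746]
 [0.0769 0.0519 0.0704]
 [0.0786 0.0518 0.0662]
 [0.08   0.0517 0.0618]
 [0.0809 0.0517 0.0574]
 [0.0814 0.0516 0.0529]
 [0.0815 0.0516 0.0483]
 [0.0812 0.0516 0.0438]
 [0.0804 0.0517 0.0392]
 [0.0792 0.0517 0.0348]
 [0.0776 0.0518 0.0305]
 [0.0756 0.0519 0.0264]
 [0.0732 0.052  0.0224]
 [0.0704 0.0521 0.0187]
 [0.0672 0.0523 0.0153]
 [0.0638 0.0524 0.0121]
 [0.0601 0.0526 0.0094]
 [0.0561 0.0528 0.0069]
 [0.0518 0.053  0.0049]]
```

Call:
{"op": "arm_command", "data": {
  "targets": "0.03 0 0.05 0 0; 0.063 0 0.10 0 0; 0.063 0 0.105 0 0; 0.064 0.03 0.105 0 0; 0.066 0.05 0.105 0 0; 0.066 0.052 0.105 0 0; 0.066 0.052 0.105 0 0"
}}

```text
time_s: 14.85
tool_pos: [0.6221, -0.1926, 0.0538]
orientation: [0.522, -0.501, 0.501, -0.475]
force: [-0.5, 0.7, 0.8]
grip_width: 0.0001
```

Run:
```python
from st import *
def P(a,o,r=.044): return [.073-r*np.sin(a)+o*np.cos(a), -r*np.cos(a)-o*np.sin(a), .0565]
pts=[P(a,.018+.004*max(a,0)/1.57) for a in np.arange(-.24,1.7,.1)]
goal(pts)
```

```text
t 14.85 pos [ 0.6221 -0.1926  0.0538] x [ 0.047  -0.9978 -0.0469] z [ 0.9989  0.0473 -0.0047] F [-0.4614  0.6902  0.7691] q [-0.3194  0.4289 -0.0327  1.1304  0.0421  2.7745] w 0.00012502371125772368
block-frame tcp [ 0.1249 -0.0312]
[[ 0.0071 -0.003  -0.0239]
 [ 0.0097 -0.0031 -0.0279]
 [ 0.0119 -0.0032 -0.0321]
 [ 0.0137 -0.0032 -0.0364]
 [ 0.015  -0.0033 -0.0407]
 [ 0.016  -0.0033 -0.0452]
 [ 0.0165 -0.0033 -0.0497]
 [ 0.0166 -0.0033 -0.0542]
 [ 0.0163 -0.0032 -0.0588]
 [ 0.0155 -0.0032 -0.0633]
 [ 0.0143 -0.0031 -0.0677]
 [ 0.0127 -0.003  -0.0721]
 [ 0.0106 -0.0029 -0.0762]
 [ 0.0082 -0.0028 -0.0801]
 [ 0.0054 -0.0026 -0.0838]
 [ 0.0023 -0.0024 -0.0873]
 [-0.0012 -0.0023 -0.0904]
 [-0.0049 -0.0021 -0.0932]
 [-0.0089 -0.0019 -0.0956]
 [-0.0131 -0.0017 -0.0977]]
```

Call:
{"op": "arm_command", "data": {
  "targets": "0.003 -0.003 -0.008 0 0; 0.006 -0.003 -0.016 0 0; 0.007 -0.003 -0.024 0 0; 0.010 -0.003 -0.028 0 0; 0.012 -0.003 -0.032 0 0; 0.0135 -0.003 -0.0365 0 0; 0.015 -0.003 -0.0405 0 0; 0.016 -0.003 -0.045 0 0; 0.0165 -0.003 -0.0495 0 0; 0.0165 -0.003 -0.054 0 0; 0.0165 -0.003 -0.059 0 0; 0.0155 -0.003 -0.063 0 0; 0.0145 -0.003 -0.0675 0 0; 0.0125 -0.003 -0.072 0 0; 0.0105 -0.003 -0.076 0 0; 0.008 -0.003 -0.080 0 0; 0.008 -0.003 -0.080 0 0"
}}

```text
time_s: 16.98
tool_pos: [0.5423, -0.2046, 0.0564]
orientation: [0.522, -0.501, 0.501, -0.475]
force: [0.0, 0.9, -0.0]
grip_width: 0.0002
```

Run:
```python
from st import *
def P(a,o,r=.044): return [.073-r*np.sin(a)+o*np.cos(a), -r*np.cos(a)-o*np.sin(a), .0565]
goal([P(a,.018+.004*max(a,0)/1.57) for a in np.arange(1.06,1.7,.1)])
```

```text
t 16.98 pos [ 0.5423 -0.2046  0.0564] x [ 0.047  -0.9978 -0.0469] z [ 0.9989  0.0473 -0.0051] F [ 0.0018  0.8977 -0.0223] q [-0.3814  0.301  -0.21    1.0839  0.0405  2.7125] w 0.00015365357458650176
block-frame tcp [ 0.0446 -0.0394]
[[ 0.0002 -0.0001  0.0001]
 [-0.0026  0.0001 -0.0036]
 [-0.0057  0.0002 -0.007 ]
 [-0.0092  0.0004 -0.0101]
 [-0.0129  0.0006 -0.0129]
 [-0.0169  0.0008 -0.0154]
 [-0.0211  0.001  -0.0174]]
```

Call:
{"op": "arm_command", "data": {
  "targets": "-0.0025 0 -0.0035 0 0; -0.0055 0 -0.007 0 0; -0.009 0 -0.010 0 0; -0.013 0 -0.013 0 0; -0.015 0 -0.014 0 0; -0.015 0 -0.014 0 0"
}}

```text
time_s: 17.73
tool_pos: [0.528, -0.1901, 0.0573]
orientation: [0.522, -0.501, 0.501, -0.475]
force: [0.8, 0.7, 2.8]
grip_width: 0.0
```

Call:
{"op": "arm_command", "data": {
  "targets": "-0.001 0 -0.001 0 0; -0.002 0 -0.001 0 0; -0.003 0 -0.002 0 0; -0.003 0 -0.002 0 0"
}}

```text
time_s: 18.23
tool_pos: [0.5261, -0.1875, 0.0574]
orientation: [0.522, -0.501, 0.501, -0.475]
force: [1.1, -0.3, 2.3]
grip_width: -0.0003
```

Call:
{"op": "arm_command", "data": {
  "targets": "-0.001 0 0 0 0; -0.002 0 0 0 0; -0.002 0 0 0 0"
}}

```text
time_s: 18.6
tool_pos: [0.5256, -0.1855, 0.0574]
orientation: [0.522, -0.501, 0.501, -0.475]
force: [-0.7, -1.8, 4.6]
grip_width: -0.0001
```

Call:
{"op": "arm_command", "data": {
  "targets": "-0.001 0 0 0 0; -0.002 0 0 0 0; -0.002 0 0 0 0"
}}

```text
time_s: 18.98
tool_pos: [0.5254, -0.1835, 0.0574]
orientation: [0.522, -0.501, 0.501, -0.475]
force: [-1.6, -1.5, 3.7]
grip_width: 0.0
```

Call:
{"op": "arm_command", "data": {
  "targets": "-0.001 0 0 0 0; -0.002 0 0 0 0; -0.002 0 0 0 0"
}}

```text
time_s: 19.35
tool_pos: [0.5257, -0.1814, 0.0575]
orientation: [0.522, -0.501, 0.501, -0.475]
force: [-1.0, -2.1, 2.8]
grip_width: 0.0
```

Call:
{"op": "arm_command", "data": {
  "targets": "-0.001 0 0 0 0; -0.002 0 0 0 0; -0.002 0 0 0 0"
}}

```text
time_s: 19.73
tool_pos: [0.5257, -0.1794, 0.0577]
orientation: [0.522, -0.501, 0.501, -0.475]
force: [-0.6, 0.4, 0.5]
grip_width: -0.0004
```

Call:
{"op": "arm_command", "data": {
  "targets": "-0.001 0 0 0 0; -0.002 0 0 0 0; -0.002 0 0 0 0"
}}

```text
time_s: 20.1
tool_pos: [0.5256, -0.1786, 0.0577]
orientation: [0.521, -0.502, 0.501, -0.476]
force: [0.2, -5.5, -0.7]
grip_width: 0.0001
```

Call:
{"op": "arm_command", "data": {
  "targets": "-0.001 0 0 0 0; -0.001 0 0 0 0; -0.001 0 0 0 0"
}}

```text
time_s: 20.48
tool_pos: [0.5256, -0.1784, 0.0578]
orientation: [0.52, -0.502, 0.5, -0.476]
force: [1.1, -7.7, -1.9]
grip_width: -0.0001
```

Call:
{"op": "arm_command", "data": {
  "targets": "0.01 0 0 0 0; 0.02 0 0 0 0; 0.02 -0.04 0 0 0; 0.02 -0.09 0 0 0; 0 -0.12 -0.03 -5 0; -0.03 -0.12 -0.06 -10 0; -0.07 -0.12 -0.09 -18 0; -0.11 -0.12 -0.12 -26 0; -0.15 -0.12 -0.14 -34 0; -0.19 -0.12 -0.15 -42 0; -0.23 -0.12 -0.15 -45 0; -0.26 -0.12 -0.15 -45 0; -0.28 -0.12 -0.15 -45 0; -0.28 -0.12 -0.15 -45 0"
}}

```text
time_s: 22.22
tool_pos: [0.3632, 0.0909, 0.1916]
orientation: [0.674, -0.645, 0.263, -0.246]
force: [-0.0, -0.5, 1.1]
grip_width: -0.0001
```

Run:
```python
from st import *
st()
d=pic('top','t5'); s=pic('scene','s5')
C=cv2.INTER_CUBIC
a=cv2.resize(d['pixels'][140:300,225:400,::-1],(437,400),interpolation=C)
b=cv2.resize(s['pixels'][150:310,270:430,::-1],(363,400),interpolation=C)
cv2.imwrite('pics/m5.png',np.hstack([a,b]))
for n,z in(('amber_vial_a',.03),('bench_forceps',.004),('cross_screwdriver',.01),('keeper',.0585)):
    for f in finder.regions_of(n,'top')[:2]: print(n,round(f['score'],2),f['xy'],back(d,f['xy'],z)[0])
```

```text
t 22.23 pos [0.3632 0.0909 0.1916] x [ 0.7412 -0.6703 -0.0368] z [0.6712 0.7406 0.0299] F [-0.015  -0.4744  1.1274] q [ 0.2079 -0.1593 -0.4067  1.3208  0.0473  2.5144] w -0.00012817116558065005
amber_vial_a 0.72 [249.4, 291.6] [ 0.3446 -0.0557  0.03  ]
amber_vial_a 0.56 [260.5, 260.6] [ 0.3993 -0.0728  0.03  ]
bench_forceps 0.2 [313.7, 288.1] [ 0.353  -0.1689  0.004 ]
cross_screwdriver 0.74 [318.2, 288.9] [ 0.352  -0.1771  0.01  ]
keeper 0.89 [314.8, 173.0] [ 0.5553 -0.1649  0.0585]
```

View pics/m5.png

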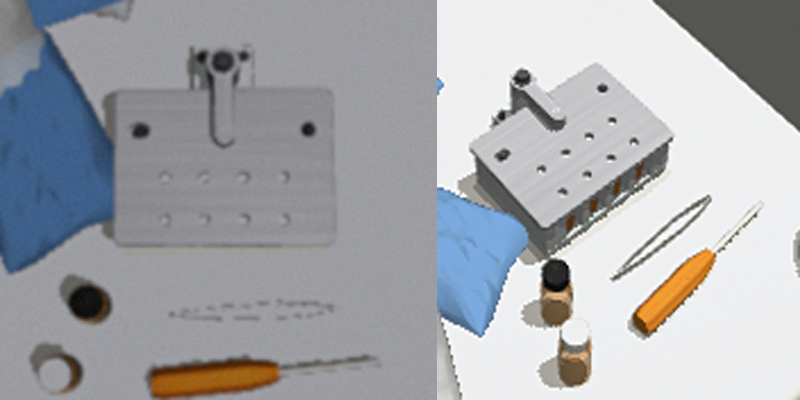

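```bash
python3 -c "
from cell import r
print(r.close_job())"
```

```text
the job is handed in; nothing more can be done
None
```

The plate is seated on both pins, the keeper is swung over it to its stop, and I handed the job in at about 22 s.

- **Plate:** I pushed its near edge with the open fingers, which squared it up, and its holes dropped over the pins. Touching it with the closed fingertips gave a top height of 51.2 mm on both the right and left sides; the seated value is 51 mm. I pressed with up to about 17 N doing this.
- **Keeper:** I pushed it round from about -0.24 rad with the closed fingertips. It stalled at the end with about 8 N of resistance, which I took as the stop.
- **Last pictures:** Both cameras show the plate flat with a pin in each hole, the keeper over it pointing to the robot, and the arm clear. The vials, forceps and screwdriver look unmoved.

Four things disagreed or went less cleanly:
- **Sideways position:** Before the keeper move, the picture fits put the plate 1 to 4 mm left of nominal, depending on the camera, more than the hole's play of about 1.25 mm. In the last picture it looks centred.
- **Forceps check:** In the last check, the network's best match for the forceps had a low score and lay on the screwdriver. I judged the forceps by eye.
- **Joint 6:** It ran up to its range limit (3.1405 against 3.14 rad) during one look-away move, which left the tool tilted about 2.7° afterwards.
- **Force during the keeper push:** There was an unexplained upward force of 3 to 5 N for part of the push. It was gone by the end.

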